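# Open the shutter of a microscope light base to its second stop and switch on its lamp

### The arm

A 7-joint arm with a two-finger parallel gripper is mounted at the origin on the work surface. World frame = base frame: x ahead of the robot, y to its left, z up, the work surface at z = 0. Lengths are in m, angles in rad, forces in N, time in s.
With the tool pointing down it reaches from about 0.4 to 0.875 m from the base axis. Payload 19.3 kg.
Tool frame: the origin (TCP) lies at the very end of the fingers, on their centre line; the grasp point (between the pads) lies 19 mm behind it; z points along the fingers, y is the direction in which the jaws open and shut (so a half turn about z gives the same grasp; the last joint's range is limited). The gripper opens to 85 mm and grips with 20 to 120 N. Pads are 22 mm wide; open, the fingers measure 114 mm over their backs; the gripper's body (76 mm by 85 mm) begins 54 mm behind the grasp point. The pads swing forward as they close: fully open they stand 13 mm farther back than shut.
Start: joints at [1.143, 0.521, -0.036, 1.599, 0.021, 1.021, -0.113], TCP at [0.219, -0.585, 0.231] pointing down, gripper open.
Joint ranges: [-2.91, 2.91], [-0.3, 2.13], [-1.5, 1.42], [0.17, 2.43], [-1.26, 4.41], [0.16, 1.93], [-2.52, 2.52]. Speed limits (rad/s): [1.89, 1.89, 2.39, 2.39, 3.01, 3.01, 3.01].

### API

Orientations are given as [roll, pitch, yaw] about the fixed x, y, z axes, in that order (R = Rz(yaw) Ry(pitch) Rx(roll)).
In Python, from workcell import bot, grab_frame, calibration, workorder gives the robot as it stands.
- The arm moves only by the tool move_arm, never from a script. Its arguments are lists of equal length, an entry for each row: "jaw": the closure in counts, from 0 (fully open) to 255 (shut); "dp": the shift along the tool's x, y, z in units of 800 mm (1.0 is 800 mm), a list of three; "rotation": the turn, a rotation vector about the tool's x, y, z in units of pi rad (1.0 is pi rad), a list of three. In form: {"jaw": [jaw, ...], "dp": [[dx, dy, dz], ...], "rotation": [[rx, ry, rz], ...]}. A call has 1 to 10 rows; each row shifts and turns the commanded pose from where the row before left it, along the tool's axes as they then stand; what a row does not reach is not made up. A row lasts 1/8 s, in which the tool goes at most 62.5 mm and 10.7 degrees, less where a joint would pass 70% of its speed; a pose out of reach is approached as far as the arm can. A call with a number of a shift or a turn outside -1 to 1 is refused whole. A call with a gripper value outside its range is refused whole. The fingers move at their own pace and stop on an object; "squeeze" is the grip in N (left out, the last holds). Time passes only in rows, so rows that do not move let the fingers close. It gives the time, the measured TCP pose, the force and the opening at its end, in the units of the state.
- bot.observe(): the state, without advancing time (a new reading comes with each control period).
- grab_frame(name): name is "scene" or "top"; returns the picture (400x640x3 uint8, blue, green, red); there is no depth.
- calibration(name): a dict with "camera_matrix" (3x3 intrinsics, pixels), "T" (4x4, takes a point from camera to world coordinates). Camera axes: x right, y down, z forward; pixel columns grow to the right and rows downward; lengths in m; the calibration is good to about 2 mm. A picture is of the moment at which its call begins. calibration takes no time and is no camera call.
- workorder.job_done(): hands the job in, once; it reports no verdict.
The state is a dict: "clock": time; "qpos": joint angles; "qd": joint speeds; "joint_efforts": joint torques, N m; "position": TCP position; "tool_rot": TCP orientation; "force": force on the tool from outside, world axes, zero at the start; "moment": the same for the moment, N m; "grip_width": finger opening in m.
Only numpy, scipy, OpenCV 4.12 (cv2) and the standard library are available. Lean on these libraries where they do the work, as an engineer would, in place of code of your own. Each camera call takes 0.05 s, during which the arm holds its last target. There are 200 camera calls.

### The job

Push the red lever on top of the white microscope light base along its slot, past the first click, all the way to its second stop beside the longest blue bar, and only then press the green lamp button fully down and let it come up again. Do it by pushing with the fingertips: do not pinch the lever, and leave the dish on the glass, the amber bottle and the blue slide box where they are.

Things in the scene. Friction and masses are not known exactly. Their poses are not given: they have to be found in the camera images.
- light_base: Low white box fixed to the bench, 250 mm (its x) by 300 mm (its y), top face flat at 60 mm. Origin: centre of its underside; z up. A round black-rimmed glass plate lies flush in the top at local x +35 mm, y 0. The controls stand on the strip of the top along its -x edge, all at local x -78 mm: the red lever's slot, and the green button at local y +85 mm.
- lever (a joint): Travel of the red lever in m, growing along the light base's +y: 0 parked (local y -65 mm, shortest blue bar; starts there), 0.025 first click (middle bar), 0.050 second stop (local y -15 mm, longest bar, solid end stop). A spring detent holds it at each place: 6 to 8 N push it out of one; it slides into the next by itself once 15 mm on its way, and slips back if left short of half-way.
- lever_top (a point): Centre of the top face of the red lever's cap, 95 mm above the bench; moves with the lever. The cap is an upright block 26 mm (base x) by 16 mm (base y, its travel) and reaches from 5 to 35 mm above the base's top. The base top is free for 77 mm behind it (base -y) when parked: push its -y face. Fingers pressing on its front (+y) and rear (-y) 8 mm halves at once count as pinching.
- lamp_button (a joint): Travel of the green button downward, in m: 0 = up, 0.006 = fully down; spring return, about 5 N when fully down.
- lamp_button_top (a point): Centre of the top face of the round green button, 34 mm across, 82 mm above the bench when up; moves with the button. It stands 10 mm proud of a round black housing, 50 mm across, and 4 mm proud when fully down.
- dish_mid (a point): Centre of a closed, clear culture dish, 60 mm across and 15 mm high, loose on the glass of the light base. Leave alone.
- stain_bottle_mid (a point): Centre of an amber bottle, 48 mm across and 95 mm high, loose on the bench beside the light base. Leave alone.
- slide_box_mid (a point): Centre of a blue slide box, 85 x 55 x 32 mm, loose on the bench beside the light base. Leave alone.

How it is judged:
On the way, in this order (a step that is already met when the one before it is completed fails the run):
1. the lever is at its second stop (value of joint lever above 0.0475 m), for 0.2 s.
2. the lamp button is pressed down (value of joint lamp_button above 0.0045 m).
At the end, for the whole second after the job is handed in: The lever rests within 2.5 mm of its second stop, the lamp button has been pressed at least 4.5 mm down after that and is up again (within 1.5 mm), and dish, bottle and slide box are within 15, 20 and 20 mm of where they began (value of joint lever above 0.0475 m and value of joint lamp_button below 0.0015 m and distance of dish_mid from where it was at the start of the episode below 0.015 m and distance of each of stain_bottle_mid, slide_box_mid from where it was at the start of the episode below 0.02 m); the robot touches nothing.
It fails at once if the lamp button is pressed before the lever is at its second stop (value of joint lamp_button above 0.0035 m and value of joint lever below 0.0455 m).
It fails at once if the lever is pinched: the fingers press on both halves of its cap (contact force between the fingers and lever_c0 above 2.5 N and contact force between the fingers and lever_c1 above 2.5 N).
It fails at once if the dish is lifted or pushed away (distance of dish_mid from where it was at the start of the episode above 0.015 m).
It fails at once if the bottle is lifted, knocked over or pushed away (distance of stain_bottle_mid from where it was at the start of the episode above 0.02 m).
It fails at once if the slide box is lifted or pushed away (distance of slide_box_mid from where it was at the start of the episode above 0.02 m).
It also fails if it takes over 35 s, if anything falls off the work surface, if the arm or the gripper's body presses on something with over 40 N, if the wrist force passes 120 N, or if a joint passes its speed limit or range.

## Working session

There is one attempt and no reset: what is moved stays moved. The work goes in short steps, Python scripts to look and compute and a tool call to move; the robot and the scene stay as the last step left them, time stands still between calls to the robot, and variables do not carry over. Pictures are saved under pics/ and viewed, about 8 in all and at most 12, crops included, and the job is handed in when it is done.

Besides the shell and the picture viewer there is one more tool, called in YAML: its name, and indented under it one key for each argument. move_arm: Moves the arm, as the interface text tells. Shifts and turns lie within -1 to 1; 1 stands for 800 mm of shift or pi rad of turn. Its arguments: {"type":"object","properties":{"jaw":{"type":"array","items":{"type":"number"}},"dp":{"type":"array","items":{"type":"array","items":{"type":"number","minimum":-1,"maximum":1}}},"rotation":{"type":"array","items":{"type":"array","items":{"type":"number","minimum":-1,"maximum":1}}},"squeeze":{"type":"number"}},"required":["jaw","dp","rotation"]}

```bash
mkdir -p pics; python3 - <<'E'
from workcell import bot, grab_frame, calibration
import cv2
for n in("top","scene"):
    cv2.imwrite(f"pics/{n}0.png",grab_frame(n)); c=calibration(n); print(n,c["camera_matrix"],c["T"])
print(bot.observe())
E
```

```text
top [[443.38101375   0.         315.19208081]
 [  0.         443.38101375 203.40746902]
 [  0.           0.           1.        ]] [[-0.01982641 -0.98920753  0.14517359  0.49777678]
 [-0.99952448  0.02304065  0.02049267  0.04610502]
 [-0.0236164  -0.14469826 -0.98919395  1.02220714]
 [ 0.          0.          0.          1.        ]]
scene [[404.50778867   0.         320.29237413]
 [  0.         404.50778867 205.96313155]
 [  0.           0.           1.        ]] [[ 0.2066045   0.67684595 -0.70653673  1.15680941]
 [ 0.9783657  -0.13499527  0.15676998 -0.07110383]
 [ 0.01073001 -0.72364069 -0.69009349  0.60977862]
 [ 0.          0.          0.          1.        ]]
{'clock': 0.1, 'qpos': array([ 1.14279212,  0.52195162, -0.03631328,  1.59993279,  0.02122709,
        1.02111642, -0.11279925]), 'qd': array([-0.00076789, -0.00204321, -0.00066895,  0.0007884 ,  0.00020189,
        0.00058394, -0.00191403]), 'joint_efforts': array([ 4.65718840e-03, -9.28495288e+01,  1.98471688e+00, -3.70532763e+01,
        1.81517133e-02,  5.32653226e-03,  9.16757494e-05]), 'position': array([ 0.21873547, -0.58515551,  0.23079172]), 'tool_rot': array([-3.14057506e+00,  1.01805437e-04,  3.57795599e-01]), 'force': array([-0.32258057,  0.04144831, -0.30193639]), 'moment': array([-0.007934  , -0.01799546,  0.00245114]), 'grip_width': 0.08554867068012911}
```

View pics/top0.png

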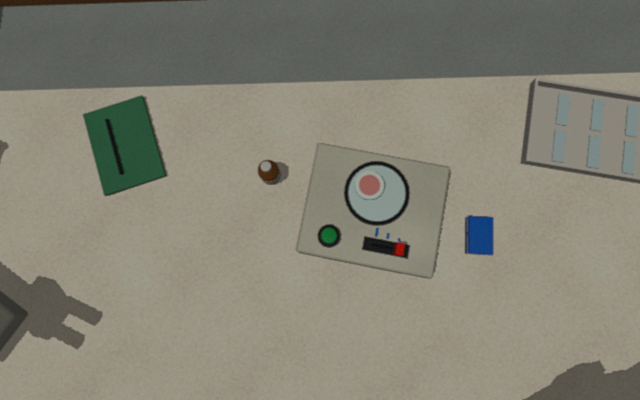

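View pics/scene0.png

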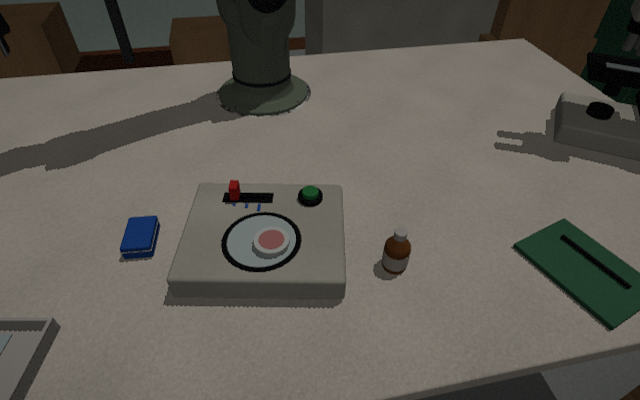

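The top view shows the red lever at about (400,249), the green button at (329,236), and the dish at (370,185). The bottle is at (269,171) and the slide box at (480,235). In the scene view the lever is at (234,190) and the button at (310,194).

```bash
cat > h.py <<'E'
import numpy as np, cv2
from workcell import bot, grab_frame, calibration
def ray(n,uv,z):
    c=calibration(n);K=np.array(c["camera_matrix"]);T=np.array(c["T"])
    d=T[:3,:3]@np.linalg.inv(K)@np.array([*uv,1.]);o=T[:3,3]
    return o+d*(z-o[2])/d[2]
def blobs(im):
    h=cv2.cvtColor(im,cv2.COLOR_BGR2HSV);r={}
    m={'red':((h[...,0]<6)|(h[...,0]>174))&(h[...,1]>200)&(h[...,2]>80),'green':(h[...,0]>45)&(h[...,0]<80)&(h[...,1]>130)&(h[...,2]>50)}
    for k,v in m.items():
        n,l,s,c=cv2.connectedComponentsWithStats(v.astype(np.uint8))
        r[k]=[(s[i].tolist(),c[i].round(1).tolist()) for i in range(1,n) if 40<s[i][4]<1500]
    return r
E
python3 - <<'E'
from h import *
for n in("top","scene"):
    im=cv2.imread(f"pics/{n}0.png");b=blobs(im);print(n,b)
    for k,z in(('red',.095 if n=='top' else .085),('green',.082)):
        for s,c in b[k]: print(k,c,ray(n,c,z).round(4))
im=cv2.imread("pics/top0.png")
g=[(318,143),(449,168),(433,277),(297,252)]
P=[ray("top",p,.06) for p in g]; print(np.round(P,4),np.mean(P,0)[:2])
print('slot',ray("top",(364,243),.06),ray("top",(408,252),.06))
cv2.imwrite("pics/c1.png",cv2.resize(im[130:290,250:500],None,fx=3,fy=3,interpolation=2))
E
```

```text
top {'red': [([394, 243, 11, 13, 109], [399.1, 248.9])], 'green': [([122, 97, 24, 24, 107], [136.7, 105.4]), ([90, 104, 31, 26, 163], [104.0, 114.4]), ([112, 108, 17, 13, 46], [121.0, 114.1]), ([114, 120, 22, 23, 110], [124.2, 130.7]), ([135, 124, 18, 20, 87], [143.0, 132.4]), ([88, 127, 9, 26, 52], [92.1, 140.1]), ([95, 132, 13, 18, 61], [100.3, 141.5]), ([143, 138, 17, 27, 111], [152.6, 152.7]), ([124, 144, 24, 14, 88], [135.8, 150.4]), ([95, 152, 48, 42, 512], [115.8, 171.3]), ([138, 163, 26, 21, 131], [151.0, 173.8]), ([321, 227, 16, 17, 210], [328.5, 235.2])]}
red [399.1, 248.9] [ 0.5345 -0.1068  0.095 ]
green [136.7, 105.4] [0.8667 0.4606 0.082 ]
green [104.0, 114.4] [0.8477 0.5336 0.082 ]
green [121.0, 114.1] [0.8474 0.4952 0.082 ]
green [124.2, 130.7] [0.8087 0.4863 0.082 ]
green [143.0, 132.4] [0.8037 0.444  0.082 ]
green [92.1, 140.1] [0.7891 0.5573 0.082 ]
green [100.3, 141.5] [0.7854 0.5387 0.082 ]
green [152.6, 152.7] [0.7568 0.421  0.082 ]
green [135.8, 150.4] [0.763  0.4585 0.082 ]
green [115.8, 171.3] [0.717  0.5009 0.082 ]
green [151.0, 173.8] [0.7095 0.4229 0.082 ]
green [328.5, 235.2] [0.567  0.0387 0.082 ]
scene {'red': [([229, 181, 9, 8, 52], [233.1, 184.5])], 'green': [([302, 186, 17, 11, 135], [310.1, 191.1])]}
red [233.1, 184.5] [ 0.5253 -0.1088  0.085 ]
green [310.1, 191.1] [0.5711 0.0379 0.082 ]
[[ 0.7755  0.057   0.06  ]
 [ 0.711  -0.2304  0.06  ]
 [ 0.4749 -0.1816  0.06  ]
 [ 0.5338  0.1075  0.06  ]] [ 0.6237655  -0.06187466]
slot [ 0.55012225 -0.03767265  0.06      ] [ 0.52884471 -0.13128607  0.06      ]
```

View pics/c1.png

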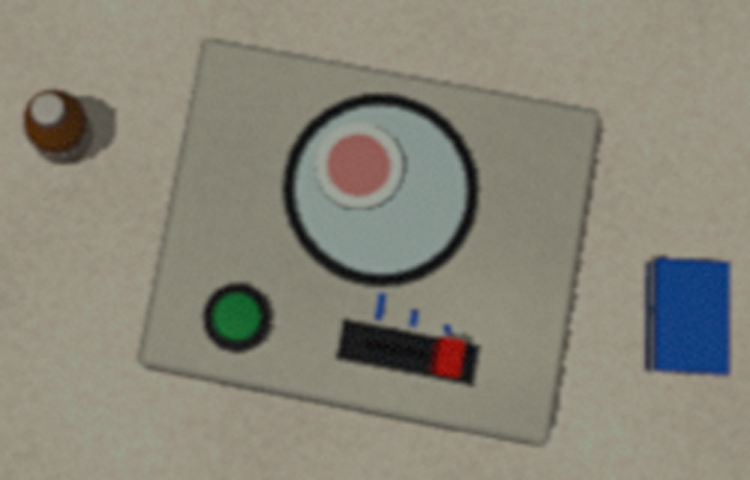

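move_arm:
  jaw: [255,255,255,255,255,255]
  dp:
    - [0,0,0]
    - [0,0,0]
    - [0,0,0]
    - [0,0,0]
    - [0,0,0]
    - [0,0,0]
  rotation:
    - [0,0,-0.0528]
    - [0,0,-0.0528]
    - [0,0,-0.0528]
    - [0,0,-0.0528]
    - [0,0,-0.0528]
    - [0,0,-0.0528]

```text
clock: 0.85
position: [0.2188, -0.5853, 0.231]
tool_rot: [-3.141, -0.001, 1.359]
force: [-0.7, -0.2, -0.2]
grip_width: 0.0001
```

move_arm:
  jaw: [255,255,255,255,255,255,255,255,255,255]
  dp:
    - [0.0616,0.0256,0]
    - [0.0616,0.0256,0]
    - [0.0616,0.0256,0]
    - [0.0616,0.0256,0]
    - [0.0616,0.0256,0]
    - [0.0616,0.0256,0]
    - [0.0616,0.0256,0]
    - [0.0616,0.0256,0]
    - [0.0616,0.0256,0]
    - [0.0616,0.0256,0]
  rotation:
    - [0,0,0]
    - [0,0,0]
    - [0,0,0]
    - [0,0,0]
    - [0,0,0]
    - [0,0,0]
    - [0,0,0]
    - [0,0,0]
    - [0,0,0]
    - [0,0,0]

```text
clock: 2.1
position: [0.526, -0.147, 0.2312]
tool_rot: [-3.141, 0.0, 1.353]
force: [0.5, -0.5, -0.4]
grip_width: -0.0003
```

move_arm:
  jaw: [255,255]
  dp:
    - [0,0,0]
    - [0,0,0]
  rotation:
    - [0,0,0]
    - [0,0,0]

```text
clock: 2.35
position: [0.5249, -0.1488, 0.231]
tool_rot: [-3.141, 0.0, 1.353]
force: [0.0, -0.3, -1.1]
grip_width: -0.0002
```

move_arm:
  jaw: [255,255,255,255,255,255]
  dp:
    - [0,0,0.05]
    - [0,0,0.05]
    - [0,0,0.05]
    - [0,0,0.03]
    - [0,0,0.0175]
    - [0,0,0]
  rotation:
    - [0,0,0]
    - [0,0,0]
    - [0,0,0]
    - [0,0,0]
    - [0,0,0]
    - [0,0,0]

```text
clock: 3.1
position: [0.5248, -0.1491, 0.0729]
tool_rot: [-3.141, 0.0, 1.352]
force: [0.6, 0.4, -0.3]
grip_width: 0.0002
```

```bash
python3 - <<'E'
from h import *
a=grab_frame("scene")[120:280,130:380];b=grab_frame("top")[160:320,290:540]
cv2.imwrite("pics/c2.png",cv2.resize(np.vstack([a,b]),None,fx=1.85,fy=1.85,interpolation=2))
E
```

```text
(no output)
```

View pics/c2.png

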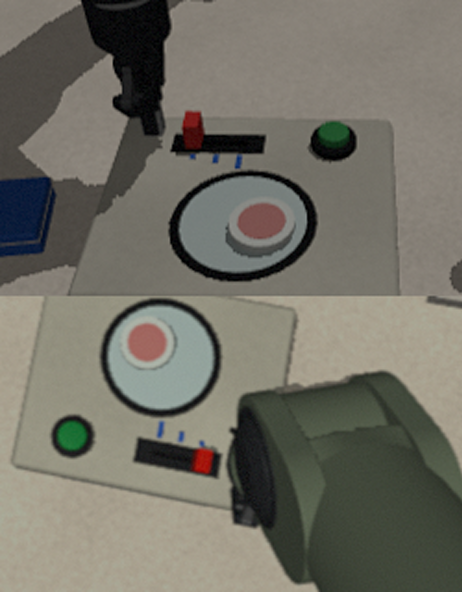

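The scene crop shows the shut fingertips at (150,130), in line with the red lever at (193,130) and behind it. The top crop shows the lever at (203,461) and the dish undisturbed. I'll start pushing.

move_arm:
  jaw: [255,255,255,255,255,255,255,255,255,255]
  dp:
    - [0.0125,0,0]
    - [0.0125,0,0]
    - [0.00625,0,0]
    - [0.00625,0,0]
    - [0.00625,0,0]
    - [0.00625,0,0]
    - [0.00625,0,0]
    - [0.00625,0,0]
    - [0.00625,0,0]
    - [0.00625,0,0]
  rotation:
    - [0,0,0]
    - [0,0,0]
    - [0,0,0]
    - [0,0,0]
    - [0,0,0]
    - [0,0,0]
    - [0,0,0]
    - [0,0,0]
    - [0,0,0]
    - [0,0,0]

```text
clock: 4.45
position: [0.538, -0.0904, 0.0733]
tool_rot: [-3.141, 0.001, 1.352]
force: [-1.4, -2.5, 0.5]
grip_width: -0.0002
```

move_arm:
  jaw: [255,255,255,255]
  dp:
    - [0.005,0,0]
    - [0.005,0,0]
    - [0,0,0]
    - [0,0,0]
  rotation:
    - [0,0,0]
    - [0,0,0]
    - [0,0,0]
    - [0,0,0]

```text
clock: 4.95
position: [0.54, -0.0821, 0.0733]
tool_rot: [-3.142, -0.0, 1.353]
force: [-0.2, -0.7, -0.7]
grip_width: 0.0
```

```bash
python3 - <<'E'
from h import *
A=grab_frame("scene");B=grab_frame("top")
for n,i in(("scene",A),("top",B)): print(n,blobs(i)['red'],[ray(n,c,.095 if n=='top' else .085).round(4) for s,c in blobs(i)['red']])
cv2.imwrite("pics/c3.png",cv2.resize(np.vstack([A[120:280,130:380],B[160:320,290:540]]),None,fx=1.85,fy=1.85,interpolation=2))
E
```

```text
scene [([255, 181, 8, 9, 52], [258.6, 184.9])] [array([ 0.5364, -0.0594,  0.085 ])]
top [] []
```

View pics/c3.png

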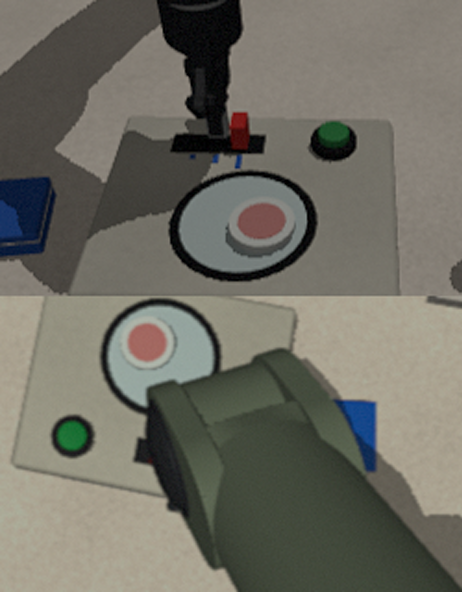

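The scene crop shows the lever at (240,130) beside the longest bar. It has moved 50.6 mm, so it is at its second stop. Next I retreat, rise, cross to the button and lower to just above it.

move_arm:
  jaw: [255,255,255,255,255,255,255,255,255,255]
  dp:
    - [-0.01875,0,0]
    - [0,0,-0.0375]
    - [0,0,-0.0375]
    - [0.043,0,0]
    - [0.043,0,0]
    - [0.043,0,0]
    - [0.0435,0,0]
    - [0,0,0.025]
    - [0,0,0.025]
    - [0,0,0]
  rotation:
    - [0,0,0]
    - [0,0,0]
    - [0,0,0]
    - [0,0,0]
    - [0,0,0]
    - [0,0,0]
    - [0,0,0]
    - [0,0,0]
    - [0,0,0]
    - [0,0,0]

```text
clock: 6.3
position: [0.5658, 0.0368, 0.0923]
tool_rot: [-3.139, 0.001, 1.352]
force: [-0.2, 0.2, -0.2]
grip_width: 0.0002
```

```bash
python3 - <<'E'
from h import *
A=grab_frame("scene");print(blobs(A)['red'])
cv2.imwrite("pics/c4.png",cv2.resize(A[130:230,190:380],None,fx=3,fy=3,interpolation=2))
E
```

```text
[]
```

View pics/c4.png

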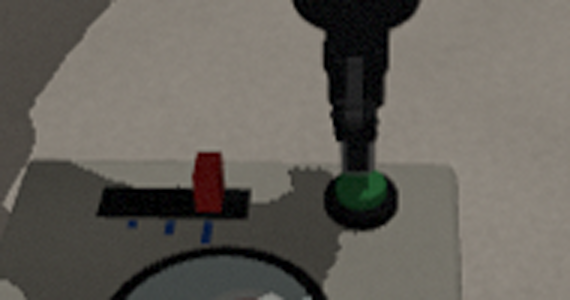

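The lever, now in shadow at (208,185), is still beside the longest bar. The fingertips at (358,165) are over the button. I'll press it.

move_arm:
  jaw: [255,255,255,255,255]
  dp:
    - [0,0,0.008]
    - [0,0,0.006]
    - [0,0,0.004]
    - [0,0,0.003]
    - [0,0,0]
  rotation:
    - [0,0,0]
    - [0,0,0]
    - [0,0,0]
    - [0,0,0]
    - [0,0,0]

```text
clock: 6.98
position: [0.5667, 0.0378, 0.0766]
tool_rot: [3.141, 0.0, 1.353]
force: [1.3, -3.0, 5.0]
grip_width: 0.0
```

move_arm:
  jaw: [255,255,255]
  dp:
    - [0,0,0.002]
    - [0,0,0]
    - [0,0,0]
  rotation:
    - [0,0,0]
    - [0,0,0]
    - [0,0,0]

```text
clock: 7.35
position: [0.5668, 0.0378, 0.0758]
tool_rot: [3.141, 0.0, 1.353]
force: [-4.3, -3.0, 19.5]
grip_width: 0.0001
```

The force rose to 19.5 N at the stop, so the button is fully down. Now I lift clear and back away.

move_arm:
  jaw: [255,255,255,255,255,255,255,255]
  dp:
    - [0,0,-0.02]
    - [0,0,-0.05]
    - [0,0,-0.05]
    - [0,-0.06,-0.05]
    - [0,-0.06,0]
    - [0,0,0]
    - [0,0,0]
    - [0,0,0]
  rotation:
    - [0,0,0]
    - [0,0,0]
    - [0,0,0]
    - [0,0,0]
    - [0,0,0]
    - [0,0,0]
    - [0,0,0]
    - [0,0,0]

```text
clock: 8.35
position: [0.4734, 0.0587, 0.2108]
tool_rot: [-3.141, -0.0, 1.353]
force: [-0.6, -0.3, 0.3]
grip_width: 0.0001
```

```bash
python3 - <<'E'
from h import *
A=grab_frame("scene");print(blobs(A))
cv2.imwrite("pics/c5.png",cv2.resize(A[130:290,110:430],None,fx=2.4,fy=2.4,interpolation=2))
E
```

```text
{'red': [], 'green': [([302, 186, 17, 11, 139], [310.1, 191.1])]}
```

View pics/c5.png

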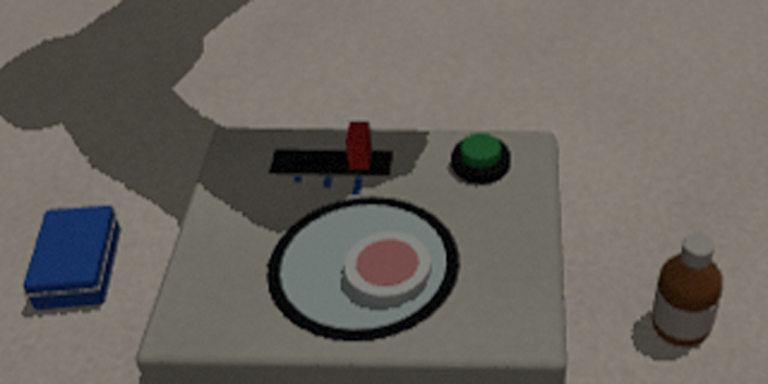

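The lever at (358,145) is beside the longest bar. The green button at (481,150) is up, with its blob where it was at the start. The dish, bottle and box haven't moved, and the arm is clear.

```bash
python3 -c "
from workcell import workorder
print(workorder.job_done())"
```

```text
the job is handed in; nothing more can be done
None
```

I pushed the red lever to its second stop with the shut fingertips, then pressed the green button fully down and let it come up. I handed the job in just after 8.35 s on the robot's clock. The hand-in gives no verdict, so success rests on the checks below.

- **Lever:** it moved 50.6 mm in the scene view and still stands beside the longest blue bar in the last picture. Only the scene camera measured this, because the arm hid the lever from the top camera. In the last two pictures the lever was in shadow, so the colour mask missed it and I judged its position by eye.
- **Button:** I pressed until the force rose from about 5 N to 19.5 N, which means it reached its stop. Afterwards its outline in the picture was back at its starting pixels.
- **Dish, bottle and slide box:** by eye, all three are where they began.
- **Arm:** it was lifted clear, with the force reading near zero.

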